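# Unhasp the chocolate dish and turn its lip to the mug

### The job

The drinking-chocolate ball is to be rolled into the blue mug next: swing the brass hasp right out, off the dish's tongue, then lift the dish by its bow handle straight up off the stand, and only then give it a quarter turn, to whichever side the mug stands, so that the red pouring lip points at the mug. Keep the dish level and the chocolate ball in its middle all the while, and leave the mug and the egg timer where they are. Finish while still holding the dish level and still, about 8 to 10 cm above its stand; do not put it down or let it go.

Things in the scene. Friction and masses are not known exactly. Their poses are not given: they have to be found in the camera images.
- stand: Fixed wooden stand, 185 x 156 mm, 30 mm high, with a 20 mm wide brass hinge post. Origin on the table under the middle of the dish; z up. The hasp is on its -x side (turned to the robot within 23 degrees). Two brass guides, 23 mm apart, 49 mm high, stand beside the dish's tongue. The mug stands about 0.18 m off on its +y or its -y side, the egg timer on the other.
- dish: Loose white round plate, 130 mm across, 26 mm high, 0.22 to 0.37 kg, hollow sloping 7 degrees to its middle. Origin: centre of its underside, 30 mm above the table at the start. +x points to its red pouring lip (at the start along the stand's +x); at -x a flat steel tongue, 16 mm wide, ends 91 mm out between guides and under the hasp, top 23 mm above the origin. A bow handle arches across y.
- dish_grip (a point): Centre of the dark wooden grip at the top of the dish's bow handle, 95 mm above the dish's origin. The grip is a bar 14 mm thick (dish x) by 50 mm long (dish y) by 16 mm high; free space 45 mm under it down to the ball. Axes as the dish: pinch it across the dish's x.
- dish_mid (a point): Middle of the dish at the height of the resting ball's centre (24 mm above the dish's origin).
- dish_lip (a point): Outer end of the red pouring lip, 89 mm from the dish's middle along its +x, 26 mm above its origin; the lip is 29 mm wide.
- choc_ball_center (a point): Centre of the loose brown chocolate ball, 34 mm diameter, 25 g, which rests at the middle of the dish and rolls freely.
- hasp (a joint): Angle of the brass hasp strap about its upright hinge, rad: 0 = across the dish's tongue (pointing along the stand's +y), growing counter-clockwise from above as it swings outward, away from the dish; 1.57 = pointing along the stand's -x; stop at 1.7. Starts at 0 to 0.15. Light friction (0.6 N at the knob); stays where left. Over the tongue it keeps the dish from being lifted.
- stand_hinge (a point): Point on the hasp's upright hinge axis, 82 mm towards -x and 52 mm towards -y of the stand's origin (stand axes), at the strap's underside, 56.5 mm above the table.
- hasp_knob (a point): Grip point on the upright black round knob at the free end of the hasp, 52 mm from the hinge axis: knob 14 mm in diameter, its top 10 mm above this point, the 5 mm strap's top 17 mm below it; this point is 78 mm above the table. It may be pinched or pushed.
- mug: Blue ceramic mug, 76 mm across, 85 mm high, standing loose. Origin at the centre of its underside.
- egg_timer: Red and white egg timer, 61 mm across, 60 mm high, standing loose. Origin at the centre of its underside.
Not all that is in view belongs to the job. Of the things that look like the part that bears choc_ball_center, the smallest one is meant.

How it is judged (in metres and radians):
On the way, in this order (a step that is already met when the one before it is completed fails the run):
1. the hasp is swung out by more than 1.2 rad (69 degrees), with the dish still on its stand (value of joint hasp above 1.2 rad and distance of dish from where it was at the start of the episode below 0.015 m), for 0.2 s.
2. the dish is lifted more than 35 mm, clear of the stand, before it is turned (still within 0.4 rad of its direction on the stand) (height (world z) of dish above 0.065 m and angle between the x axis of dish and the x axis of stand, either way round below 0.4 rad and contact force between dish and stand below 0.1 N), for 0.1 s.
At the end, for the whole second after the job is handed in: Dish held by the fingers alone, still, level within 0.14 rad, underside 80-200 mm above the table, within 60 mm of the stand's middle in plan; mug ahead of the lip, within 50 mm of its line; ball within 15 mm of the middle; hasp beyond 1.2 rad; mug and timer moved less than 20 mm (height (world z) of dish between 0.08 and 0.2 m and horizontal distance between dish and stand below 0.06 m and x of mug in the frame of dish above 0.1 m and y of mug in the frame of dish between -0.05 and 0.05 m and angle between dish's own z axis and vertical below 0.14 rad and horizontal distance between choc_ball_center and dish_mid below 0.015 m and distance between choc_ball_center and dish_mid below 0.02 m and linear speed of dish below 0.03 m/s and angular speed of dish below 0.2 rad/s and contact force between the fingers and dish above 1 N and contact force between dish and stand below 0.1 N and value of joint hasp above 1.2 rad and distance of each of mug, egg_timer from where it was at the start of the episode below 0.02 m); the arm keeps its last pose, push and grip.
It fails at once if the chocolate ball strayed more than 30 mm from the middle of the dish (horizontal distance between choc_ball_center and dish_mid above 0.03 m).
It fails at once if the dish was tipped by more than 0.3 rad (angle between dish's own z axis and vertical above 0.3 rad).
It fails at once if the mug was pushed more than 20 mm (distance of mug from where it was at the start of the episode above 0.02 m).
It fails at once if the egg timer was pushed more than 20 mm (distance of egg_timer from where it was at the start of the episode above 0.02 m).
It also fails if it takes over 67 s, if anything falls off the work surface, if the arm or the gripper's body presses on something with over 40 N, if the wrist force passes 120 N, or if a joint passes its speed limit or range.

### The arm

A 6-joint arm with a two-finger parallel gripper is mounted at the origin on a cart in front of the work surface, level with it; the furniture and walls round the work are solid. World frame = base frame: x ahead of the robot, y to its left, z up, the work surface at z = 0. Lengths are in mm, angles in rad, forces in N, time in s.
With the tool pointing down it reaches from about 275 to 750 mm from the base axis. Payload 10.2 kg.
Tool frame: the origin (TCP) lies at the very end of the fingers, on their centre line; the grasp point (between the pads) lies 19 mm behind it; z points along the fingers, y is the line along which they close (so a half turn about z gives the same grasp; the last joint's range is limited). The gripper opens to 85 mm and grips with 20 to 120 N. Pads are 22 mm wide; open, the fingers measure 114 mm over their backs; the gripper's body (76 mm by 85 mm) begins 54 mm behind the grasp point. The pads swing forward as they close: fully open they stand 13 mm farther back than shut.
Start: joints at [1.06, 0.313, 1.498, -0, 1.331, -0.223], TCP at [149.031, 503.409, 231.294] pointing down, gripper open.
Joint ranges: [-2.94, 2.94], [-0.97, 2.17], [0.19, 2.56], [-1.23, 4.37], [0.02, 3.11], [-2.88, 2.88]. Speed limits (rad/s): [2.39, 2.39, 3.01, 3.14, 3.14, 3.14].

### API

Orientations are given as a unit quaternion [w, x, y, z].
In Python, from rig import ctrl, optics gives the robot as it stands. The module is installed in compiled form; this text tells all that it offers.
- The arm moves only by the shell command python3 -m handwheel 'ROWS' [FORCE]. ROWS is JSON, a list that holds one entry, the list of rows, each a list of 5 numbers: the gripper command: -1 is fully open, 1 is shut, values between are in proportion, then the shift along the world's x, y, z in units of 50 mm (1.0 is 50 mm), then the turn about the world's z in units of 8 degrees (1.0 is 8 degrees). In form: [[[gripper, tx, ty, tz, twist], ...]]. A call has 1 to 10 rows; each row shifts and turns the commanded pose from where the row before left it; what a row does not reach is not made up. A row lasts 1/10 s, in which the tool goes at most 50 mm and 8.59 degrees, less where a joint would pass 70% of its speed; a pose out of reach is approached as far as the arm can. A call is refused whole if a number of a shift passes 1 or a number of a turn 1, either way. A call with a gripper value outside its range is refused whole. The fingers move at their own pace and stop on an object; FORCE is the grip in N (left out, the last holds). Time passes only in rows, so rows that do not move let the fingers close. It gives the time, the measured TCP pose, the force, the opening and the grip force at its end, in the units of the state.
- ctrl.sense(): the state, without advancing time (a new reading comes with each control period).
- optics.capture(name): name is "side" or "top" or "wrist"; returns a dict with "img" (420x560x3 uint8, blue, green, red), "K" (3x3 intrinsics, pixels), "R" (3x3) and "t" (3): a world point X has camera coordinates R X + t. Camera axes: x right, y down, z forward; pixel columns grow to the right and rows downward; lengths in mm; the calibration is good to about 2 mm. A picture is of the moment at which its call begins. There is no depth.
- ctrl.finish_job(): hands the job in; it is judged then, once.
The state is a dict: "time_s": time; "joints": joint angles; "dq": joint speeds; "tau": joint torques, N m; "eef_pos": TCP position; "ee_rot": TCP orientation; "force": force on the tool from outside, world axes, zero at the start; "wrist_torque": the same for the moment, N m; "grip_width": opening from 0.0 (shut) to 1.0 (fully open); "grip_force": force on a finger pad.
Only numpy, scipy, OpenCV 4.12 (cv2) and the standard library are available. Lean on these libraries where they do the work, as an engineer would, in place of code of your own. Each camera call takes 0.05 s, during which the arm holds its last target. There are 200 camera calls.

## Working session

There is one attempt and no reset: what is moved stays moved. The work goes in short steps, Python scripts to look and compute and a shell command to move; the robot and the scene stay as the last step left them, time stands still between calls to the robot, and variables do not carry over. Pictures are saved under pics/ and viewed, at most 10 in all, crops included, and the job is handed in when it is done.

```bash
mkdir -p pics; python3 - <<'E'
from rig import ctrl, optics
import cv2
s=ctrl.sense();print(s)
for n in("top","side"):
    c=optics.capture(n);cv2.imwrite(f"pics/{n}1.png",c["img"]);print(n,c["K"],c["R"],c["t"])
E
```

```text
{'time_s': 0.0, 'joints': array([ 1.05961359e+00,  3.13452400e-01,  1.49847123e+00,  1.37521433e-05,
        1.33102914e+00, -2.23400060e-01]), 'dq': array([0.0005148 , 0.00196114, 0.00086073, 0.00164382, 0.00114894,
       0.00049507]), 'tau': array([-1.00569872e-03, -4.12278914e+01, -2.59737915e+01, -2.60967499e-04,
        4.26081780e-03, -2.24748868e-05]), 'eef_pos': array([148.87877922, 503.16005719, 230.72100663]), 'ee_rot': array([-2.50434954e-04,  1.43396902e-01,  9.89665027e-01, -6.32304688e-04]), 'force': array([0.3865772 , 0.30716375, 0.52385193]), 'wrist_torque': array([0.05657904, 0.04809592, 0.01618862]), 'grip_force': 0.0, 'grip_width': 1.0007246619124612}
top [[526.09765531   0.         270.64535723]
 [  0.         526.09765531 206.36190483]
 [  0.           0.           1.        ]] [[-0.01839237 -0.9993491  -0.03103376]
 [-0.98502143  0.02343369 -0.17083221]
 [ 0.17144825  0.02742691 -0.98481128]] [ 15.88537686 587.57719529 918.16075984]
side [[495.7404832    0.         279.6185881 ]
 [  0.         495.7404832  211.16794623]
 [  0.           0.           1.        ]] [[-0.94424952 -0.32922757 -0.00143066]
 [-0.10393974  0.30222463 -0.94755306]
 [ 0.31239297 -0.89457782 -0.31959529]] [507.01176537 174.5399217  694.27809359]
```

View pics/top1.png

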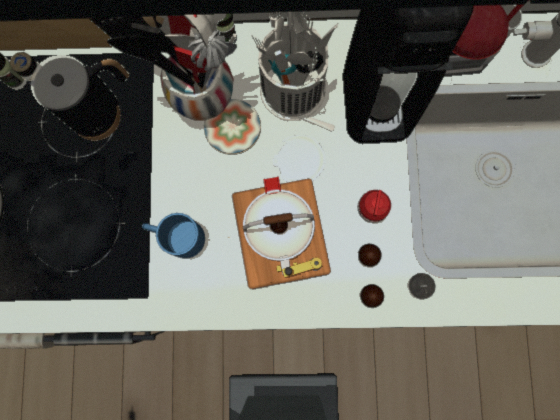

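View pics/side1.png

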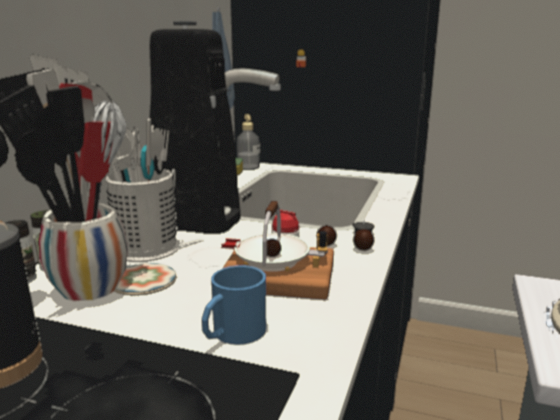

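The top view shows the stand centred near (281,232), with the lip at (272,185), the hasp hinge at (317,264), the knob at (289,271) and the mug to the left (+y) at (180,236). I'll zoom in for exact pixels.

```bash
python3 - <<'E'
import cv2
i=cv2.imread("pics/top1.png")[165:300,210:350]
cv2.imwrite("pics/crop1.png",cv2.resize(i,None,fx=4,fy=4,interpolation=cv2.INTER_CUBIC))
E
```

```text
(no output)
```

View pics/crop1.png

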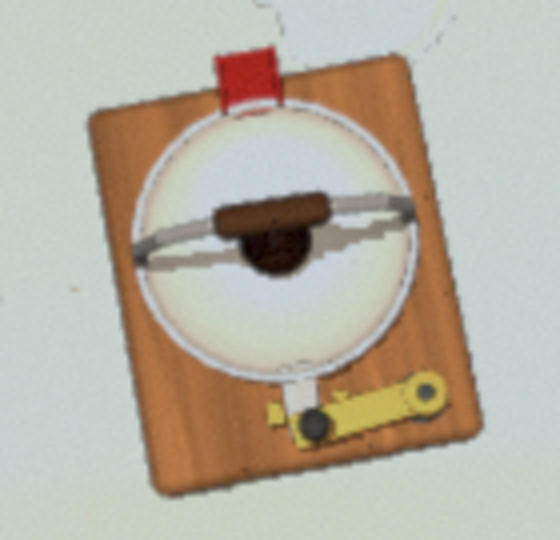

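The crop shows the lip end at (246,53), the grip at (272,214), the plate rim centre at (275,240), the knob top at (315,423) and the hinge at (427,391). Next I'll fit the stand pose.

```bash
cat > h.py <<'E'
import numpy as np
from scipy.spatial.transform import Rotation as Rot
from scipy.optimize import least_squares
def back(c,u,z):
    d=c["R"].T@np.linalg.inv(c["K"])@np.array([*u,1]);o=-c["R"].T@c["t"]
    return o+d*(z-o[2])/d[2]
def proj(c,X):
    p=c["K"]@(c["R"]@np.asarray(X)+c["t"]);return p[:2]/p[2]
E
python3 - <<'E'
from h import *
from rig import optics
c=optics.capture("top")
g=lambda x,y:(x/4+210,y/4+165)
P=[((89,0,56),g(246,53)),((0,0,133),g(272,212)),((0,0,56),g(275,240)),((-82,-52,64),g(427,391))]
def f(p):
    r=[]
    for l,u in P:
        w=Rot.from_euler('z',p[2]).apply(l)+[p[0],p[1],0]
        r+=list(proj(c,w)-u)
    return r
s=least_squares(f,[400,0,0],x_scale=[100,100,.1]);x,y,a=s.x;print(x,y,a,np.degrees(a),s.fun)
W=lambda l:Rot.from_euler('z',a).apply(l)+[x,y,0]
print("hinge",W((-82,-52,56)),"grip",W((0,0,125)))
k=back(c,g(315,423),88);print("knob",k, "hasp",np.arctan2(*( (k-W((-82,-52,56)))[[1,0]]))-a-np.pi/2)
for h in(1.3,1.5,1.6):print(h,W(np.array([-82,-52,78])+52*np.array([np.cos(h+np.pi/2),np.sin(h+np.pi/2),0])))
print("mug",back(c,(180,234),85),"timer",back(c,(375,205),60))
print("tcp px",proj(c,(149,503,231)))
E
```

```text
552.94601051374 -11.823188528933088 0.16253959884555508 9.312833017599774 [-0.97110925 -0.60299483  0.64334859  0.24592641  0.57290872 -0.46767038
 -0.31167315  0.75889428]
hinge [480.44170412 -76.40744013  56.        ] grip [552.94601051 -11.82318853 125.        ]
knob [467.43358738 -26.8072262   88.        ] hasp 0.09394352273733086
1.3 [428.74611415 -70.78907938  78.        ]
1.5 [428.6603882 -81.1714008  78.       ]
1.6 [429.39468157 -86.31710653  78.        ]
mug [536.02434968 163.87809753  85.        ] timer [ 584.18649333 -186.09894186   60.        ]
tcp px [-87.30938324 504.09552367]
```

```bash
python3 -m handwheel '[[[0.1,0.45,-0.76,0,-0.8],[0.1,0.45,-0.76,0,-0.8],[0.1,0.45,-0.76,0,-0.8],[0.1,0.45,-0.76,0,-0.8],[0.1,0.45,-0.76,0,-0.8],[0.1,0.45,-0.76,0,-0.8],[0.1,0.45,-0.76,0,-0.8],[0.1,0.45,-0.76,0,-0.8],[0.1,0.45,-0.76,0,-0.8],[0.1,0.45,-0.76,0,-0.8]]]' 60
```

```text
time_s: 1.15
eef_pos: [374.5, 121.7, 231.4]
ee_rot: [0.0, 0.648, 0.762, 0.0]
force: [0.9, 0.9, 0.6]
grip_width: 0.449
grip_force: 0.0
```

```bash
python3 -m handwheel '[[[0.1,0.46,-0.74,0,0],[0.1,0.46,-0.74,0,0],[0.1,0.46,-0.74,-0.6,0],[0.1,0.46,-0.74,-0.6,0],[0.1,0,0,-0.4,0],[0.1,0,0,-0.2,0],[0.1,0,0,0,0],[0.1,0,0,0,0]]]'
python3 - <<'E'
from h import *
from rig import ctrl,optics
import cv2
s=ctrl.sense();print(s["eef_pos"],s["ee_rot"])
for n in("top","wrist"):
    c=optics.capture(n);print(n,[proj(c,p) for p in((467,-27,88),s["eef_pos"])]);
    cv2.imwrite(f"pics/{n}2.png",c["img"])
E
```

```text
time_s: 1.95
eef_pos: [463.7, -20.0, 145.5]
ee_rot: [0.001, 0.646, 0.764, 0.0]
force: [0.3, 0.1, 1.0]
grip_width: 0.453
grip_force: 0.0
[463.70103611 -20.0358763  145.4984612 ] [5.59476937e-04 6.45661971e-01 7.63623101e-01 2.55399448e-04]
top [array([288.86746394, 270.99971132]), array([284.73357307, 271.36528292])]
wrist [array([275.47125806, 242.56597423]), array([271.94433125, 274.59598123])]
```

View pics/wrist2.png

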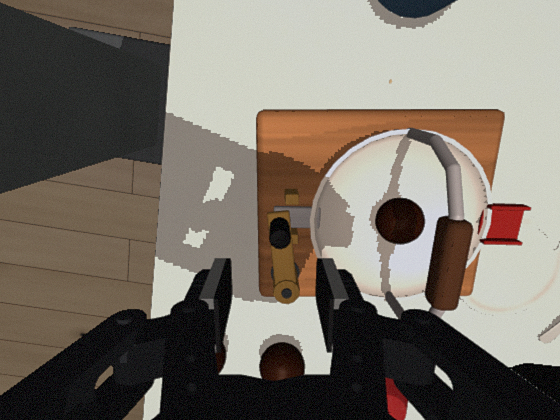

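```bash
python3 - <<'E'
from h import *
from rig import optics
import cv2
c=optics.capture("wrist")
for p in((467.4,-26.8,88),(467.4,-26.8,61),(480.4,-76.4,64),(553,-11.8,133)):print(p,proj(c,p))
print("knob from 280,241@88",back(c,(280,241),88),"280,226@61",back(c,(280,226),61),"280,226@88",back(c,(280,226),88))
print("hinge",back(c,(287,293),64),"grip",back(c,(455,262),133), back(c,(449,262),125),-c["R"].T@c["t"])
cv2.imwrite("pics/kn.png",cv2.resize(c["img"][180:310,240:330],None,fx=4,fy=4,interpolation=cv2.INTER_CUBIC))
E
```

```text
(467.4, -26.8, 88) [276.09816133 242.258777  ]
(467.4, -26.8, 61) [275.71875486 227.83262142]
(480.4, -76.4, 64) [281.78664087 294.53365934]
(553, -11.8, 133) [450.42696477 274.8624943 ]
knob from 280,241@88 [469.66684368 -25.56040695  88.        ] 280,226@61 [470.13182028 -24.95859811  61.        ] 280,226@88 [467.95467808 -15.76765288  88.        ]
hinge [483.96514028 -74.51116045  64.        ] grip [553.0194109   -4.65125165 133.        ] [555.17026393  -8.11023439 125.        ] [451.86339244  52.16273975 287.55734203]
```

View pics/kn.png

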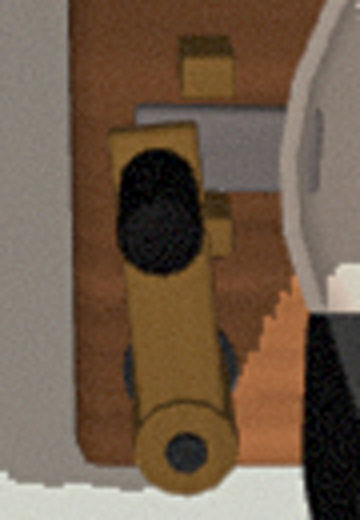

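```bash
python3 -m handwheel '[[[0.1,0.1,-0.11,-0.4,0],[0.1,0,0,-0.6,0],[0.1,0,0,-0.6,0],[0.1,0,0,0,0],[0.1,0,0,0,0],[0.9,0,0,0,0],[0.9,0,0,0,0],[0.9,0,0,0,0],[0.9,0,0,0,0],[0.9,0,0,0,0]]]' 20
```

```text
time_s: 3.1
eef_pos: [469.3, -26.1, 65.9]
ee_rot: [0.001, 0.646, 0.763, 0.001]
force: [-0.9, 2.0, 8.5]
grip_width: 0.153
grip_force: 21.5
```

```bash
python3 -m handwheel '[[[0.9,-0.13,-0.06,0.04,0],[0.9,-0.14,-0.06,0,0],[0.9,-0.11,-0.09,0,0],[0.9,-0.11,-0.09,0,0],[0.9,-0.08,-0.12,0,0],[0.9,-0.09,-0.12,0,0],[0.9,-0.05,-0.13,0,0],[0.9,-0.04,-0.14,0,0],[0.9,-0.01,-0.15,0,0],[0.9,0,-0.14,0,0]]]'; python3 -m handwheel '[[[0.9,0,0,0,0],[0.9,0,0,0,0],[0.9,0,0,0,0]]]'
```

```text
time_s: 4.1
eef_pos: [431.1, -81.7, 66.9]
ee_rot: [0.001, 0.646, 0.763, 0.001]
force: [9.7, 6.0, -4.0]
grip_width: 0.154
grip_force: 20.3
time_s: 4.4
eef_pos: [431.2, -81.8, 66.9]
ee_rot: [0.001, 0.646, 0.763, 0.0]
force: [6.8, 1.8, -1.5]
grip_width: 0.149
grip_force: 20.4
```

```bash
python3 -m handwheel '[[[0.1,0,0,0,0],[0.1,0,0,0,0],[0.1,0,0,0,0],[0.1,0,0,0.8,0],[0.1,0,0,0.8,0],[0.1,0,0,0.8,0],[0.1,0.6,0.36,0.1,0],[0.1,0.6,0.36,0,0],[0.1,0.6,0.36,0,0],[0.1,0.6,0.36,0,0]]]'
python3 -m handwheel '[[[0.1,0,0,-0.3,0],[0.1,0,0,0,0],[0.1,0,0,0,0]]]'
python3 - <<'E'
from h import *
from rig import ctrl,optics
import cv2
s=ctrl.sense();print(s["eef_pos"],s["ee_rot"])
for n in("top","wrist"):
    c=optics.capture(n)
    print(n,[proj(c,p).round(1) for p in((554,-9.5,133),(554,-9.5,125),(430.5,-82,88),s["eef_pos"])]);
    cv2.imwrite(f"pics/{n}3.png",c["img"]); np.savez(f"cam_{n}.npz",K=c["K"],R=c["R"],t=c["t"])
cv2.imwrite("pics/both3.png",np.hstack([cv2.imread("pics/wrist3.png")[:,80:520],cv2.resize(cv2.imread("pics/top3.png")[170:310,220:340],(360,420),interpolation=cv2.INTER_CUBIC)]))
E
```

```text
time_s: 5.4
eef_pos: [551.4, -8.3, 191.6]
ee_rot: [-0.0, 0.646, 0.763, -0.0]
force: [0.0, -0.4, 0.6]
grip_width: 0.45
grip_force: 0.0
time_s: 5.7
eef_pos: [550.1, -9.3, 176.6]
ee_rot: [-0.0, 0.646, 0.763, -0.0]
force: [-0.2, 0.0, -0.0]
grip_width: 0.446
grip_force: 0.0
[550.06207502  -9.28764856 176.60852268] [-4.22146970e-04  6.46153086e-01  7.63207644e-01 -3.21940588e-04]
top [array([277.2, 217.7]), array([277.3, 218.4]), array([321.4, 291.8]), array([276.7, 216. ])]
wrist [array([278.8, 240.7]), array([278.6, 235.8]), array([ 99.7, 282. ]), array([271.9, 274.1])]
```

View pics/both3.png

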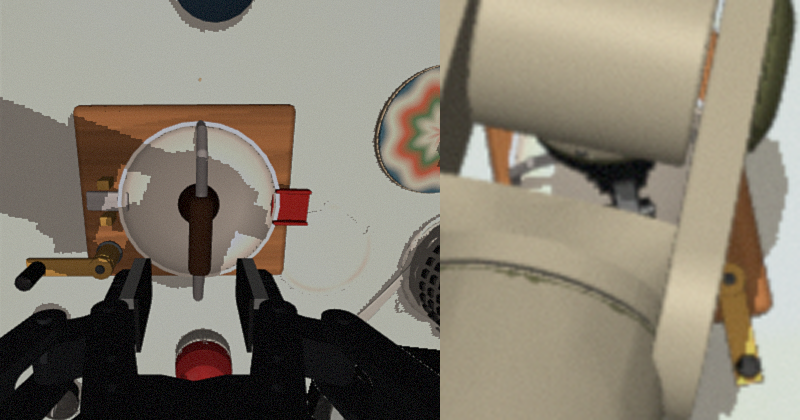

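```bash
python3 -m handwheel '[[[0.1,0.09,0.04,-0.4,0],[0.1,0,0,-0.5,0],[0.1,0,0,-0.4,0],[0.1,0,0,-0.13,0],[0.1,0,0,0,0],[0.3,0,0,0,0],[0.45,0,0,0,0],[0.55,0,0,0,0],[0.6,0,0,0,0],[0.65,0,0,0,0]]]' 40; python3 -m handwheel '[[[0.7,0,0,0,0],[0.8,0,0,0,0],[0.9,0,0,0,0],[1,0,0,0,0],[1,0,0,0,0],[1,0,0,0,0]]]' 60
```

```text
time_s: 6.8
eef_pos: [554.9, -7.1, 105.3]
ee_rot: [-0.0, 0.646, 0.763, -0.0]
force: [-1.3, 0.2, 1.0]
grip_width: 0.173
grip_force: 0.9
time_s: 7.4
eef_pos: [555.0, -7.1, 105.3]
ee_rot: [-0.0, 0.646, 0.763, -0.0]
force: [-3.4, 0.6, 5.3]
grip_width: 0.153
grip_force: 58.8
```

```bash
python3 -m handwheel '[[[1,0,0,0.02,0],[1,0,0,0.04,0],[1,0,0,0.06,0],[1,0,0,0.08,0],[1,0,0,0.1,0],[1,0,0,0.1,0],[1,0,0,0.1,0],[1,0,0,0.1,0],[1,0,0,0.1,0],[1,0,0,0.1,0]]]'; python3 -m handwheel '[[[1,0,0,0.12,0],[1,0,0,0.12,0],[1,0,0,0.12,0],[1,0,0,0.12,0],[1,0,0,0.12,0],[1,0,0,0.12,0],[1,0,0,0.12,0],[1,0,0,0.1,0],[1,0,0,0.06,0],[1,0,0,0.03,0]]]';  python3 -m handwheel '[[[1,0,0,0,0],[1,0,0,0,0],[1,0,0,0,0],[1,0,0,0,0]]]'
python3 - <<'E'
from h import *
from rig import ctrl,optics
import cv2
ims=[optics.capture(n)["img"] for n in("side","wrist")]
cv2.imwrite("pics/both4.png",np.hstack([cv2.resize(ims[0][120:350,150:400],None,fx=1.5,fy=1.5),cv2.resize(ims[1],(400,345))[:345]]))
E
```

```text
time_s: 8.4
eef_pos: [555.0, -7.0, 145.5]
ee_rot: [0.0, 0.646, 0.763, 0.0]
force: [-0.8, 0.3, -1.8]
grip_width: 0.151
grip_force: 58.5
time_s: 9.4
eef_pos: [555.1, -7.1, 196.9]
ee_rot: [0.0, 0.646, 0.763, 0.0]
force: [0.7, 0.7, -2.3]
grip_width: 0.156
grip_force: 58.4
time_s: 9.8
eef_pos: [554.9, -7.0, 196.4]
ee_rot: [-0.0, 0.646, 0.763, -0.0]
force: [0.1, -0.2, -2.9]
grip_width: 0.15
grip_force: 58.4
```

View pics/both4.png

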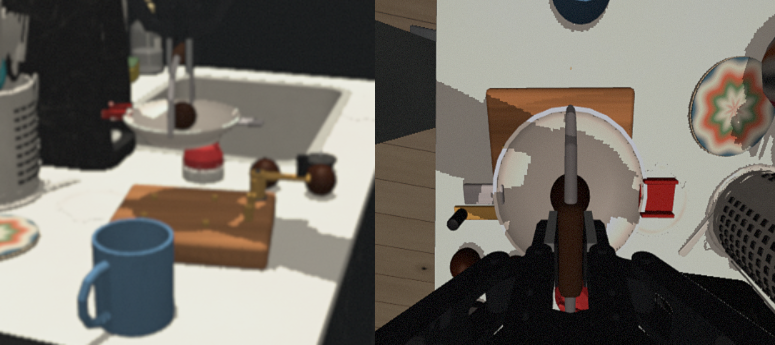

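The dish hangs level with the ball in its middle, and the hasp is swung out. Now the quarter turn towards +y.

```bash
python3 -m handwheel '[[[1,0,0,0,0.1],[1,0,0,0,0.2],[1,0,0,0,0.3],[1,0,0,0,0.4],[1,0,0,0,0.4],[1,0,0,0,0.4],[1,0,0,0,0.4],[1,0,0,0,0.4],[1,0,0,0,0.4],[1,0,0,0,0.4]]]'; python3 -m handwheel '[[[1,0,0,0,0.4],[1,0,0,0,0.4],[1,0,0,0,0.4],[1,0,0,0,0.4],[1,0,0,0,0.4],[1,0,0,0,0.4],[1,0,0,0,0.4],[1,0,0,0,0.4],[1,0,0,0,0.4],[1,0,0,0,0.4]]]'; python3 -m handwheel '[[[1,0,0,0,0.4],[1,0,0,0,0.4],[1,0,0,0,0.4],[1,0,0,0,0.4],[1,0,0,0,0.4],[1,0,0,0,0.4],[1,0,0,0,0.4],[1,0,0,0,0.3],[1,0,0,0,0.2],[1,0,0,0,0.1]]]'; python3 -m handwheel '[[[1,0,0,0,0],[1,0,0,0,0],[1,0,0,0,0],[1,0,0,0,0],[1,0,0,0,0],[1,0,0,0,0],[1,0,0,0,0],[1,0,0,0,0],[1,0,0,0,0],[1,0,0,0,0]]]'
python3 - <<'E'
from h import *
from rig import ctrl,optics
import cv2
ims=[optics.capture(n)["img"] for n in("side","wrist")]
cv2.imwrite("pics/both5.png",np.hstack([cv2.resize(ims[0][120:350,150:400],None,fx=1.5,fy=1.5),cv2.resize(ims[1],(400,345))[:345]]))
E
```

```text
time_s: 10.9
eef_pos: [555.0, -7.0, 196.6]
ee_rot: [0.0, 0.447, 0.895, 0.0]
force: [-0.0, -0.3, -2.7]
grip_width: 0.153
grip_force: 58.5
time_s: 11.9
eef_pos: [555.0, -7.0, 196.6]
ee_rot: [0.0, 0.183, 0.983, 0.0]
force: [0.0, -0.5, -3.3]
grip_width: 0.152
grip_force: 58.5
time_s: 12.9
eef_pos: [555.0, -7.0, 196.6]
ee_rot: [-0.0, -0.052, 0.999, -0.0]
force: [0.2, 0.6, -2.5]
grip_width: 0.152
grip_force: 58.4
time_s: 13.9
eef_pos: [555.0, -7.1, 196.6]
ee_rot: [-0.0, -0.052, 0.999, -0.0]
force: [-0.4, 0.0, -1.9]
grip_width: 0.155
grip_force: 58.4
```

View pics/both5.png

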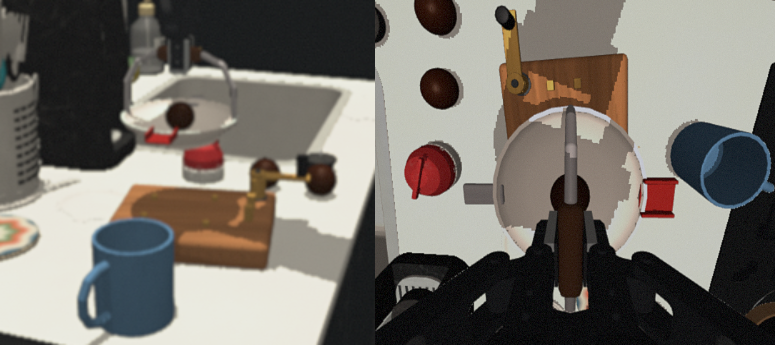

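The lip points at the mug, the ball is in the middle of the level dish, the hasp is out, and the mug and timer haven't moved. I'm handing it in.

```bash
python3 -c "
from rig import ctrl
print(ctrl.finish_job())"
```

```text
the job is handed in; nothing more can be done
None
```

I handed the job in at about 14 s of robot time: the hasp is swung out to about 1.5 rad, and the dish is held level about 9 cm above its stand with the ball in its middle and the lip pointing at the mug; the hand-in gave no verdict.

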